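# Hold the slip-test plate at its index clip

### The arm

A 6-joint arm with a two-finger parallel gripper is mounted at the origin on the work surface. World frame = base frame: x ahead of the robot, y to its left, z up, the work surface at z = 0. Lengths are in m, angles in rad, forces in N, time in s.
With the tool pointing down it reaches from about 0.35 to 0.775 m from the base axis. Payload 7.3 kg.
Tool frame: the origin (TCP) lies at the very end of the fingers, on their centre line; the grasp point (between the pads) lies 19 mm behind it; z points along the fingers, y is the line along which they close (so a half turn about z gives the same grasp; the last joint's range is limited). The gripper opens to 92 mm and grips with 3 to 60 N. Pads are 19 mm wide; open, the fingers measure 130 mm over their backs; the gripper's body (75 mm by 190 mm) begins 47 mm behind the grasp point.
Start: joints at [-1.43, 0.342, 1.524, -0, 1.275, -0.146], TCP at [0.149, -0.504, 0.227] pointing down, gripper open.
Joint ranges: [-2.53, 2.53], [-0.77, 2.02], [0.04, 2.7], [-1, 4.14], [0.28, 2.66], [-3.11, 3.11]. Speed limits (rad/s): [2.57, 2.57, 3.14, 3.14, 3.14, 3.14].

### API

Orientations are given as [roll, pitch, yaw] about the fixed x, y, z axes, in that order (R = Rz(yaw) Ry(pitch) Rx(roll)).
In Python, from cell import * gives the robot as it stands.
- The arm moves only by the tool step_arm, never from a script. Its argument "commands" is a list of rows, each a list of 7 numbers: the opening, from 0 (shut) to 1 (fully open), then the shift along the world's x, y, z in cm, then the turn, a rotation vector about the world's x, y, z in rad. A call has 1 to 5 rows; each row is the pose to reach, as a shift and turn from the pose commanded when the call began; what a row does not reach only later rows make up. A row lasts 1/12 s, in which the tool goes at most 41.7 mm and 7.16 degrees, less where a joint would pass 70% of its speed; a pose out of reach is approached as far as the arm can. A call with a gripper value outside its range is refused whole. The fingers move at their own pace and stop on an object; "grip_force" is the grip in N (left out, the last holds). Time passes only in rows, so rows that repeat a pose let the fingers close. It gives the time, the measured TCP pose, the force, the opening and the grip force at its end, in the units of the state.
- observe(): the state, without advancing time (a new reading comes with each control period).
- read_camera(name): name is "scene" or "top" or "wrist"; returns the picture (480x640x3 uint8, red, green, blue); there is no depth.
- camera_model(name): a dict with "vfov" (degrees; the focal length in pixels is half the picture's height over the tangent of half this angle, whatever the lens; pixels are square), "cx", "cy" (the principal point, pixels), "world_to_cam" (4x4, takes a point from world to camera coordinates). Camera axes: x right, y up, looking along -z (the intrinsics and any distortion apply to the point x, -y, -z); pixel columns grow to the right and rows downward; lengths in m; the calibration is good to about 2 mm. A picture is of the moment at which its call begins: read the wrist's pose just before it. camera_model takes no time and is no camera call; for the wrist camera it gives the pose at the moment of the call.
- hand_in(): hands the job in; it is judged then, once.
The state is a dict: "time": time; "qpos": joint angles; "qvel": joint speeds; "joint_efforts": joint torques, N m; "tool_pos": TCP position; "tool_rot": TCP orientation; "contact_force": force on the tool from outside, world axes, zero at the start; "torque": the same for the moment, N m; "opening": finger opening in m; "grip_force": force on a finger pad.
Only numpy, scipy, OpenCV 4.12 (cv2) and the standard library are available. Lean on these libraries where they do the work, as an engineer would, in place of code of your own. Each camera call takes 0.05 s, during which the arm holds its last target. There are 200 camera calls.

### The job

Two tilting-plate slip testers stand on the bench: one carries the square test sled with the knob, on the other somebody left a petri dish. Take the plate with the sled by its bar handle, swing it up gently enough that the sled does not slide until the plate's needle points at the index clip on that tester's own quadrant, and keep holding it there by the handle: the program finishes while still holding. Leave the other plate down with its dish, both clips as they are set, and everything else on the bench where it is.

Things in the scene. Friction and masses are not known exactly. Their poses are not given: they have to be found in the camera images.
- left_handle: lifting handle at the free edge of the left (+y) tester's plate: dark steel bow, bar 12 mm thick, 90 mm between its posts. Origin: middle of the bar, 39 mm above the plate, 112 mm above the bench when down; 218 mm from the hinge axis along the plate, 42 mm above it. x along the bar, y across to the hinge, z out of the plate. Clear 50 mm towards the hinge; the plate ends 17 mm beyond it
- left_hinge (a point): point on the hinge axis of the left (+y) tester's plate, half-way along it, 70 mm above the bench, fixed to the base. x is the hinge axis, y points horizontally away from the plate and its handle, z up. Base 205 x 300 x 22 mm; bearing posts 84 mm high beside the hinge; the quadrant and its stay rise to 225 mm on the +x side
- left_plate (a joint): angle of the left (+y) tester's tilting plate (aluminium plate faced with bare steel, 130 x 225 x 6 mm, about 0.55 kg with its handle) about its hinge, rad: 0 = lying level on its rest, grows as the free edge with the handle is raised, stop at 0.8. It swings freely and falls back when let go
- left_clip (a joint): setting of the index clip on the left (+y) tester's quadrant, rad: the plate angle at which the plate's needle points at the clip. Held by friction, it is not to be moved
- left_index (a point): tip of the index clip (black, 16 x 32 x 13 mm, small thumb screw) on the left (+y) tester's quadrant, the graduated aluminium arc (marks every 5 degrees) in the upright plane 88 mm from the middle of the plate along the hinge's +x. The tip is 180 mm from the hinge axis; y points from it to the axis, parallel to the handle's y when the plate is at the mark
- left_bed (a point): middle of the square start outline (94 mm) scribed on the top face of the left (+y) tester's plate, 110 mm from the hinge axis; moves with the plate
- right_handle: lifting handle at the free edge of the right (-y) tester's plate: dark steel bow, bar 12 mm thick, 90 mm between its posts. Origin: middle of the bar, 39 mm above the plate, 112 mm above the bench when down; 218 mm from the hinge axis along the plate, 42 mm above it. x along the bar, y across to the hinge, z out of the plate. Clear 50 mm towards the hinge; the plate ends 17 mm beyond it
- right_hinge (a point): point on the hinge axis of the right (-y) tester's plate, half-way along it, 70 mm above the bench, fixed to the base. x is the hinge axis, y points horizontally away from the plate and its handle, z up. Base 205 x 300 x 22 mm; bearing posts 84 mm high beside the hinge; the quadrant and its stay rise to 225 mm on the +x side
- right_plate (a joint): angle of the right (-y) tester's tilting plate (aluminium plate faced with plywood, 130 x 225 x 6 mm, about 0.55 kg with its handle) about its hinge, rad: 0 = lying level on its rest, grows as the free edge with the handle is raised, stop at 0.8. It swings freely and falls back when let go
- right_clip (a joint): setting of the index clip on the right (-y) tester's quadrant, rad: the plate angle at which the plate's needle points at the clip. Held by friction, it is not to be moved
- right_index (a point): tip of the index clip (black, 16 x 32 x 13 mm, small thumb screw) on the right (-y) tester's quadrant, the graduated aluminium arc (marks every 5 degrees) in the upright plane 88 mm from the middle of the plate along the hinge's +x. The tip is 180 mm from the hinge axis; y points from it to the axis, parallel to the handle's y when the plate is at the mark
- right_bed (a point): middle of the square start outline (94 mm) scribed on the top face of the right (-y) tester's plate, 110 mm from the hinge axis; moves with the plate
- sled_mid (a point): centre of the test sled: a dark steel block 64 x 64 mm, 24 mm thick with a brown paper sole and a black knob, 42 mm high over all, about 0.25 kg; this point is 21 mm above its underside. At the start it lies in the start outline of one of the two plates
- dish_mid (a point): centre of a closed glass petri dish, 90 mm across and 22 mm high, left lying on the other plate; this point is half-way up
- scoop: cream plastic grain scoop, pan 70 x 65 x 35 mm with a flat handle along -x, 170 mm long; origin on the underside at the root of the handle. A bystander
- jar: glass sample jar with a white cap, 60 mm across, 85 mm high; origin under its centre. A bystander
- tin: bare metal sample tin, 62 mm across, 70 mm high; origin under its centre. A bystander
- forceps: steel forceps, about 145 mm long, 10 mm high, lying along x; origin under the middle. A bystander
- blade: flat steel double blade with a round boss, 150 mm long, 6 mm high; origin under the boss. A bystander
- block: plain wooden block, 55 x 110 x 22 mm; origin under its centre. A bystander
There are look-alikes about, which are no part of the job. Leave any yellow look-alike of the part that bears sled_mid alone.

How it is judged:
By the outcome, as a careful person would: the job done as asked, in the order asked, and still so for the second after the job is handed in, while the arm keeps its last pose, push and grip.
It also fails if it takes over 40 s, if anything falls off the work surface, if the arm or the gripper's body presses on something with over 40 N, if the wrist force passes 120 N, or if a joint passes its speed limit or range.

## Working session

There is one attempt and no reset: what is moved stays moved. The work goes in short steps, Python scripts to look and compute and a tool call to move; the robot and the scene stay as the last step left them, time stands still between calls to the robot, and variables do not carry over. Pictures are saved under pics/ and viewed, at most 10 in all, crops included, and the job is handed in when it is done.

Besides the shell and the picture viewer there is one more tool, called after "Call:" in YAML: its name, and indented under it one key for each argument. step_arm: Moves the arm, as the interface text tells. Its arguments: {"type":"object","properties":{"commands":{"type":"array"},"grip_force":{"type":"number"}},"required":["commands"]}

```bash
ls; mkdir -p pics; python3 - <<'E'
from cell import *
import cv2
for n in("scene","top"):
    cv2.imwrite(f"pics/{n}0.png",read_camera(n)[:,:,::-1]); m=camera_model(n); print(m)
o=observe();print(o)
E
```

```text
pics
{'vfov': 43.30428961225018, 'cx': 321.2672070975234, 'cy': 248.2587478230582, 'world_to_cam': array([[-0.58278639,  0.81261098,  0.00483845,  0.31911506],
       [-0.60958267, -0.44110085,  0.65866457,  0.26629113],
       [ 0.53737231,  0.38091131,  0.75242114, -1.92413933],
       [ 0.        ,  0.        ,  0.        ,  1.        ]])}
{'vfov': 42.70502448608952, 'cx': 316.2839146960592, 'cy': 239.50070375120535, 'world_to_cam': array([[ 0.02548644, -0.9994952 ,  0.01896817, -0.01835555],
       [ 0.99655526,  0.02690023,  0.07844734, -0.54293901],
       [-0.07891799,  0.01690348,  0.99673779, -1.43078018],
       [ 0.        ,  0.        ,  0.        ,  1.        ]])}
{'time': 0.1, 'qpos': array([-1.42996179e+00,  3.42664513e-01,  1.52491014e+00, -9.91252509e-06,
        1.27538794e+00, -1.45982806e-01]), 'qvel': array([-0.00136551, -0.00297415, -0.00291017,  0.00146341,  0.00236757,
       -0.00021974]), 'joint_efforts': array([ 1.50513693e-03, -4.32006776e+01, -2.44692189e+01,  7.19453604e-02,
        5.25599916e-02, -4.16430453e-05]), 'tool_pos': array([ 0.14849979, -0.50319029,  0.22611247]), 'tool_rot': array([-3.14023590e+00, -1.89900075e-04,  2.86820107e-01]), 'contact_force': array([ 0.09420697,  0.12627174, -0.13779117]), 'torque': array([ 0.04040065, -0.05241472,  0.01465286]), 'grip_force': 0.0, 'opening': 0.09174034547461422}
```

View pics/scene0.png

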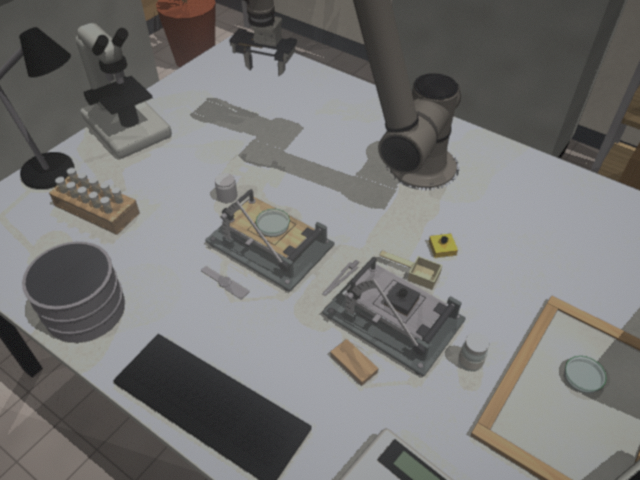

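View pics/top0.png

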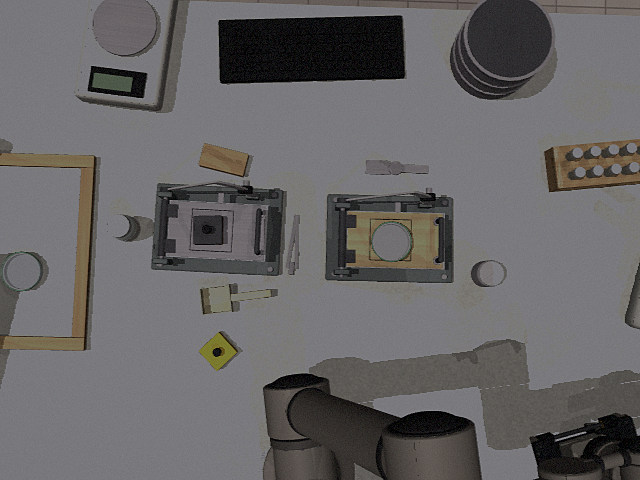

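The left (+y) tester carries the sled (top view ≈(209,230)). Its handle is at ≈(260,232), the hinge end at ≈(170,228), and the quadrant runs along row ≈187 with the clip near (246,187). The dish is on the right plate, and a yellow look-alike sled lies at (217,351).

```bash
python3 - <<'E'
import cv2
a=cv2.imread("pics/top0.png")[172:282,142:292]; b=cv2.imread("pics/scene0.png")[245:375,315:475]
cv2.imwrite("pics/c1.png",cv2.resize(a,None,fx=5,fy=5,interpolation=cv2.INTER_CUBIC))
cv2.imwrite("pics/c2.png",cv2.convertScaleAbs(cv2.resize(b,None,fx=4.5,fy=4.5,interpolation=cv2.INTER_CUBIC),alpha=1.5))
E
```

```text
(no output)
```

View pics/c1.png

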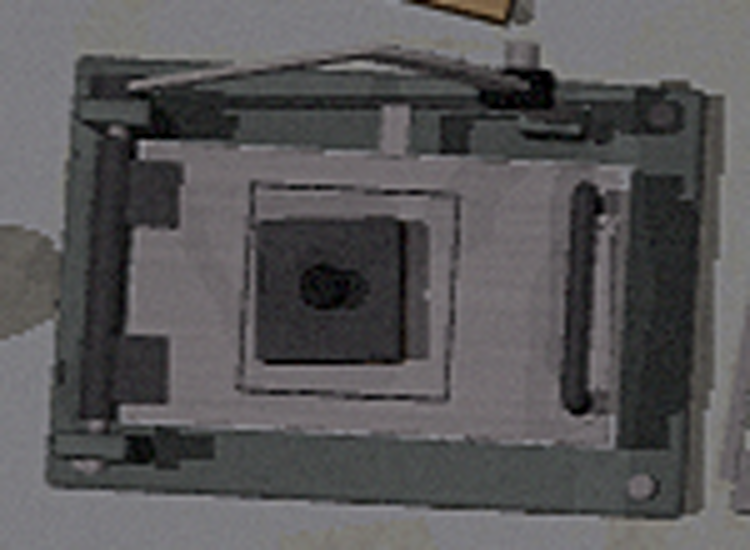

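View pics/c2.png

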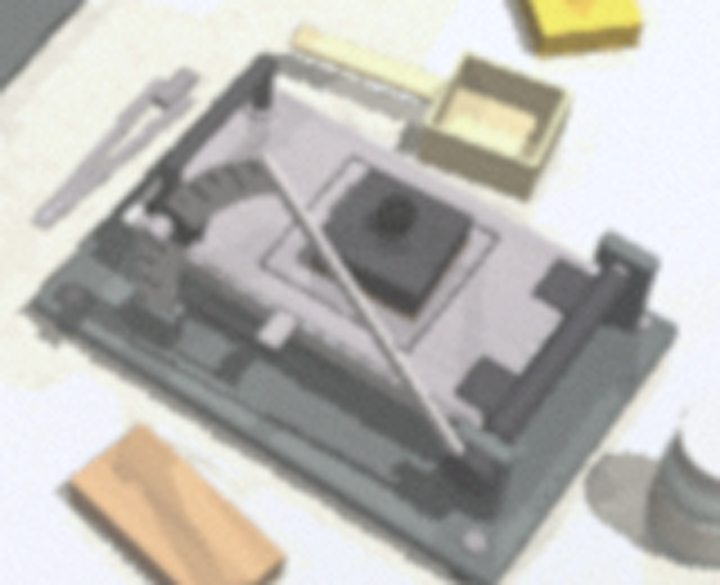

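```bash
cat > h.py <<'E'
import numpy as np
from scipy.optimize import least_squares
from cell import *
def proj(n,P,m=None):
    m=m or camera_model(n); f=240/np.tan(np.radians(m["vfov"])/2)
    c=(m["world_to_cam"]@np.r_[P,1])[:3]
    return np.array([m["cx"]+f*c[0]/-c[2], m["cy"]-f*c[1]/-c[2]])
def at_z(n,px,z):
    return np.r_[least_squares(lambda q:proj(n,np.r_[q,z])-px,[.5,0]).x,z]
def tri(a,b):
    return least_squares(lambda q:np.r_[proj("top",q)-a,proj("scene",q)-b],[.5,0,.1])
E
python3 - <<'E'
from h import *
c1=lambda u,v:np.array([u,v])/5+[142,172]
c2=lambda u,v:np.array([u,v])/4.5+[315,245]
A=at_z("top",c1(585,190),.112);B=at_z("top",c1(574,408),.112);H=at_z("top",c1(106,278),.07)
print("bar",A,B,(A+B)/2,"hinge",H, np.linalg.norm((A+B)[:2]/2-H[:2]))
A2=at_z("scene",c2(268,62),.112);print("scene bar end near base",A2)
r=tri(c1(518,90),c2(180,212));print("clip",r.x,r.fun)
r=tri(c1(522,50),c2(155,225));print("screw",r.x,r.fun)
r=tri(c1(328,287),c2(395,213));print("knob",r.x,r.fun)
r=tri(c1(580,299),c2(200,140));print("handle",r.x,r.fun)
E
```

```text
bar [0.5983715  0.12638045 0.112     ] [0.50128    0.12805049 0.112     ] [0.54982575 0.12721547 0.112     ] hinge [0.55717565 0.34623501 0.07      ] 0.21914283089884837
scene bar end near base [0.50475025 0.13326775 0.112     ]
clip [0.63741392 0.15750301 0.13499747] [-1.02460515  0.57234568 -1.25732412 -0.07732669]
screw [0.65482666 0.15484217 0.1403682 ] [-0.56666287  0.31807886 -0.69186335 -0.04572018]
knob [0.55155347 0.24101644 0.10648761] [-0.75531247  0.40150205 -0.92892646 -0.0144457 ]
handle [0.5536087  0.12626554 0.08643153] [ 1.2380869  -0.6871201   1.56824806  0.08687353]
```

Call:
step_arm:
  commands:
    - [0.55,2,3,1.5,0,0,-0.06]
    - [0.55,4,6,3,0,0,-0.12]
    - [0.55,6,9.5,4.5,0,0,-0.19]
    - [0.55,8,12.5,6,0,0,-0.25]
    - [0.55,10,16,7.5,0,0,-0.32]
  grip_force: 25

```text
time: 0.52
tool_pos: [0.2484, -0.3431, 0.3016]
tool_rot: [-3.141, 0.0, -0.037]
contact_force: [0.4, -0.2, 0.5]
opening: 0.0631
grip_force: 0.0
```

Call:
step_arm:
  commands:
    - [0.55,2,3,0,0,0,0]
    - [0.55,4,6,0,0,0,0]
    - [0.55,6,9.5,0,0,0,0]
    - [0.55,8,12.5,0,0,0,0]
    - [0.55,10,16,0,0,0,0]

```text
time: 0.93
tool_pos: [0.3484, -0.1832, 0.3012]
tool_rot: [3.141, -0.0, -0.034]
contact_force: [0.0, -1.0, 0.7]
opening: 0.0504
grip_force: 0.0
```

Call:
step_arm:
  commands:
    - [0.55,2,3,0,0,0,0]
    - [0.55,4,6,0,0,0,0]
    - [0.55,6,9.5,0,0,0,0]
    - [0.55,8,12.5,0,0,0,0]
    - [0.55,10,16,0,0,0,0]

```text
time: 1.35
tool_pos: [0.4484, -0.0231, 0.3011]
tool_rot: [3.141, 0.0, -0.033]
contact_force: [1.3, -0.5, -0.0]
opening: 0.051
grip_force: 0.0
```

Call:
step_arm:
  commands:
    - [0.55,2,3,0,0,0,0]
    - [0.55,4,6,0,0,0,0]
    - [0.55,6,9.5,0,0,0,0]
    - [0.55,8,12.5,0,0,0,0]
    - [0.55,10,15,0,0,0,0]

```text
time: 1.77
tool_pos: [0.5483, 0.1279, 0.3008]
tool_rot: [-3.141, 0.001, -0.032]
contact_force: [1.2, 0.1, 1.1]
opening: 0.0507
grip_force: 0.0
```

```bash
python3 - <<'E'
from h import *
import cv2,pickle
o=observe();print(o["time"],o["tool_pos"],o["tool_rot"],o["opening"])
m=camera_model("wrist");im=read_camera("wrist");cv2.imwrite("pics/w1.png",cv2.convertScaleAbs(im[:,:,::-1],alpha=1.4));pickle.dump(m,open("w1.pkl","wb"))
for n,P in dict(handle=[.551,.127,.112],hinge=[.557,.346,.07],clip=[.637,.157,.135]).items(): print(n,proj("wrist",P,m))
E
```

```text
1.7667 [0.54825709 0.12790532 0.3008235 ] [-3.14149333e+00  8.84701559e-04 -3.17859026e-02] 0.050676918678835677
handle [322.10877578 211.76847289]
hinge [ 97.07475809 203.33408495]
clip [279.12700474 108.39940624]
```

View pics/w1.png

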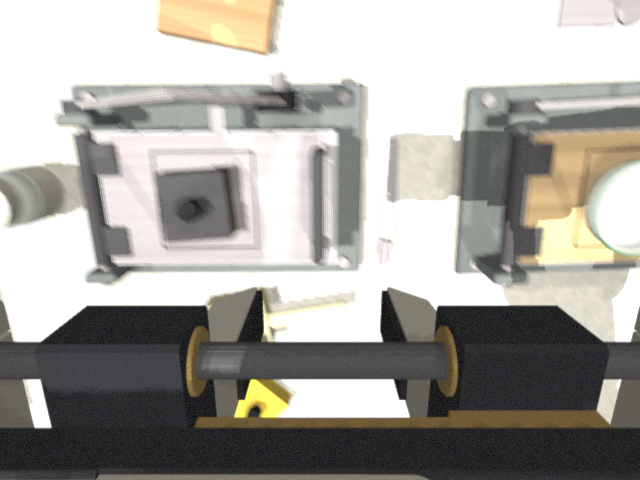

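```bash
python3 - <<'E'
from h import *
import pickle
m=pickle.load(open("w1.pkl","rb"));
def az(px,z): return np.r_[least_squares(lambda q:proj("",np.r_[q,z],m)-px,[.5,0.1]).x,z].round(4)
for px,z in [((320,150),.112),((318.5,262),.112),((90,201),.07),((287,98),.135),((193,208),.112),((359,86),.022),((360,268),.022),((75,88),.022)]: print(px,az(px,z))
print(np.linalg.inv(m["world_to_cam"]).round(3),m["cx"],m["cy"],m["vfov"])
E
```

```text
(320, 150) [0.6037 0.1271 0.112 ]
(318.5, 262) [0.5047 0.1317 0.112 ]
(90, 201) [0.5595 0.3524 0.07  ]
(287, 98) [0.6442 0.1506 0.135 ]
(193, 208) [0.5578 0.2393 0.112 ]
(359, 86) [0.6596 0.0864 0.022 ]
(360, 268) [0.4642 0.0861 0.022 ]
(75, 88) [0.6666 0.3731 0.022 ]
[[-0.031  0.957  0.287  0.626]
 [-1.    -0.03  -0.009  0.125]
 [-0.    -0.287  0.958  0.458]
 [ 0.     0.     0.     1.   ]] 321.52985415003485 242.80934117145443 61.3974607540443
```

Call:
step_arm:
  commands:
    - [0.55,0.2,0,-3.5,0,0,0]
    - [0.55,0.5,0,-7,0,0,0]
    - [0.55,0.5,0,-10.5,0,0,0]
    - [0.55,0.5,0,-13.5,0,0,0]
    - [0.55,0.5,0,-16,0,0,-0.01]

```text
time: 2.23
tool_pos: [0.5516, 0.1253, 0.1384]
tool_rot: [3.141, 0.003, -0.043]
contact_force: [0.4, 0.0, -0.2]
opening: 0.0504
grip_force: 0.0
```

Call:
step_arm:
  commands:
    - [0.55,0,0,-2,0,0,0]
    - [0.55,0,0,-3.5,0,0,0]
    - [0.55,0,0,-4.5,0,0,0]
    - [0.55,0,0,-4.7,0,0,0]
    - [0.55,0,0,-4.7,0,0,0]

```text
time: 2.65
tool_pos: [0.5527, 0.1253, 0.0939]
tool_rot: [3.141, 0.001, -0.043]
contact_force: [-0.2, -0.3, 1.0]
opening: 0.0502
grip_force: 0.0
```

Call:
step_arm:
  commands:
    - [0.3,0,0,0,0,0,0]
    - [0.25,0,0,0,0,0,0]
    - [0.2,0,0,0,0,0,0]
    - [0.18,0,0,0,0,0,0]
    - [0.16,0,0,0,0,0,0]
  grip_force: 20

```text
time: 3.07
tool_pos: [0.5531, 0.1254, 0.0948]
tool_rot: [-3.142, -0.001, -0.043]
contact_force: [-0.3, 0.1, 0.2]
opening: 0.0214
grip_force: 0.0
```

Call:
step_arm:
  commands:
    - [0.12,0,0,0,0,0,0]
    - [0.08,0,0,0,0,0,0]
    - [0.0,0,0,0,0,0,0]
    - [0.0,0,0,0,0,0,0]
    - [0.0,0,0,0,0,0,0]
  grip_force: 20

```text
time: 3.48
tool_pos: [0.5532, 0.1283, 0.0947]
tool_rot: [-3.137, -0.001, -0.043]
contact_force: [1.6, 12.4, -0.4]
opening: 0.0114
grip_force: 20.0
```

```bash
python3 - <<'E'
from h import *
o=observe();print(o["time"],o["tool_pos"],o["tool_rot"],o["contact_force"],o["opening"],o["grip_force"])
E
```

```text
3.4833 [0.5532251  0.12833301 0.09467113] [-3.13708405e+00 -1.35963357e-03 -4.30888597e-02] [ 1.55521696 12.35468176 -0.4092602 ] 0.011379471314738765 19.98796060681343
```

Call:
step_arm:
  commands:
    - [0.0,0,0.1,0,0,0,0]
    - [0.0,0,0.2,0,0,0,0]
    - [0.0,0,0.3,0,0,0,0]
    - [0.0,0,0.3,0,0,0,0]
    - [0.0,0,0.3,0,0,0,0]

```text
time: 3.9
tool_pos: [0.5532, 0.1284, 0.0946]
tool_rot: [-3.141, -0.001, -0.043]
contact_force: [-0.2, 1.2, 3.4]
opening: 0.0115
grip_force: 20.0
```

```bash
python3 - <<'E'
from h import *
o=observe();print(o["time"],o["tool_pos"],o["tool_rot"],o["contact_force"],o["grip_force"])
p=lambda t:np.array([-21.8*np.cos(t)+2.47*np.sin(t),21.8*np.sin(t)+2.47*np.cos(t)])
t0=0
for k in range(1,8):
    t1=.05*k
    print(k,[[*(p(a)-p(t0)).round(2)] for a in np.linspace(t0,t1,6)[1:]]); t0=t1
E
```

```text
3.9 [0.55319976 0.12837551 0.09462594] [-3.14136733e+00 -7.66859259e-04 -4.33356292e-02] [-0.21963038  1.19292614  3.41856989] 19.989537298679352
1 [[np.float64(0.03), np.float64(0.22)], [np.float64(0.05), np.float64(0.44)], [np.float64(0.08), np.float64(0.65)], [np.float64(0.12), np.float64(0.87)], [np.float64(0.15), np.float64(1.09)]]
2 [[np.float64(0.04), np.float64(0.22)], [np.float64(0.08), np.float64(0.43)], [np.float64(0.12), np.float64(0.65)], [np.float64(0.16), np.float64(0.86)], [np.float64(0.2), np.float64(1.08)]]
3 [[np.float64(0.05), np.float64(0.21)], [np.float64(0.1), np.float64(0.43)], [np.float64(0.15), np.float64(0.64)], [np.float64(0.2), np.float64(0.85)], [np.float64(0.26), np.float64(1.07)]]
4 [[np.float64(0.06), np.float64(0.21)], [np.float64(0.12), np.float64(0.42)], [np.float64(0.18), np.float64(0.63)], [np.float64(0.24), np.float64(0.84)], [np.float64(0.31), np.float64(1.05)]]
5 [[np.float64(0.07), np.float64(0.21)], [np.float64(0.14), np.float64(0.42)], [np.float64(0.21), np.float64(0.62)], [np.float64(0.29), np.float64(0.83)], [np.float64(0.36), np.float64(1.03)]]
6 [[np.float64(0.08), np.float64(0.2)], [np.float64(0.16), np.float64(0.41)], [np.float64(0.24), np.float64(0.61)], [np.float64(0.33), np.float64(0.81)], [np.float64(0.41), np.float64(1.02)]]
7 [[np.float64(0.09), np.float64(0.2)], [np.float64(0.18), np.float64(0.4)], [np.float64(0.27), np.float64(0.6)], [np.float64(0.37), np.float64(0.8)], [np.float64(0.47), np.float64(0.99)]]
```

Call:
step_arm:
  commands:
    - [0.0,0,0.01,0.07,-0.003,0,0]
    - [0.0,0,0.03,0.2,-0.009,0,0]
    - [0.0,0,0.05,0.4,-0.018,0.001,0]
    - [0.0,0,0.08,0.61,-0.028,0.001,0]
    - [0.0,0,0.11,0.83,-0.038,0.002,0]

```text
time: 4.32
tool_pos: [0.5531, 0.1293, 0.1025]
tool_rot: [3.102, 0.0, -0.043]
contact_force: [4.1, 2.2, -5.8]
opening: 0.0112
grip_force: 20.0
```

Call:
step_arm:
  commands:
    - [0.0,0,0.04,0.22,-0.01,0,0]
    - [0.0,0,0.08,0.43,-0.02,0.001,0]
    - [0.0,0,0.12,0.65,-0.03,0.001,0]
    - [0.0,0,0.16,0.86,-0.04,0.002,0]
    - [0.0,0,0.2,1.08,-0.05,0.002,0]

```text
time: 4.73
tool_pos: [0.5532, 0.1313, 0.1137]
tool_rot: [3.052, -0.0, -0.043]
contact_force: [6.2, -0.7, -4.8]
opening: 0.0111
grip_force: 20.0
```

Call:
step_arm:
  commands:
    - [0.0,0,0.05,0.21,-0.01,0,0]
    - [0.0,0,0.1,0.43,-0.02,0.001,0]
    - [0.0,0,0.15,0.64,-0.03,0.001,0]
    - [0.0,0,0.2,0.85,-0.04,0.002,0]
    - [0.0,0,0.26,1.07,-0.05,0.002,0]

```text
time: 5.15
tool_pos: [0.5532, 0.1338, 0.1244]
tool_rot: [3.002, -0.001, -0.043]
contact_force: [5.5, -1.4, -4.6]
opening: 0.0111
grip_force: 20.0
```

Call:
step_arm:
  commands:
    - [0.0,0,0.06,0.21,-0.01,0,0]
    - [0.0,0,0.12,0.42,-0.02,0.001,0]
    - [0.0,0,0.18,0.63,-0.03,0.001,0]
    - [0.0,0,0.24,0.84,-0.04,0.002,0]
    - [0.0,0,0.31,1.05,-0.05,0.002,0]

```text
time: 5.57
tool_pos: [0.5533, 0.1368, 0.135]
tool_rot: [2.952, -0.001, -0.043]
contact_force: [5.3, -1.8, -4.7]
opening: 0.0111
grip_force: 20.0
```

Call:
step_arm:
  commands:
    - [0.0,0,0.07,0.21,-0.01,0,0]
    - [0.0,0,0.14,0.42,-0.02,0.001,0]
    - [0.0,0,0.21,0.62,-0.03,0.001,0]
    - [0.0,0,0.26,0.78,-0.038,0.002,0]
    - [0.0,0,0.29,0.85,-0.041,0.002,0]

```text
time: 5.98
tool_pos: [0.5534, 0.1397, 0.1436]
tool_rot: [2.911, -0.001, -0.043]
contact_force: [5.6, -2.0, -4.7]
opening: 0.0107
grip_force: 20.0
```

```bash
python3 - <<'E'
from h import *
import cv2
o=observe();print(o["time"],o["tool_pos"],o["tool_rot"],o["contact_force"],o["grip_force"])
T=read_camera("top")[172:282,142:292,::-1];S=read_camera("scene")[245:375,315:475,::-1];W=read_camera("wrist")[...,::-1]
cv2.imwrite("pics/wr.png",W)
r=lambda a,s:cv2.resize(a,s,interpolation=cv2.INTER_CUBIC)
c=np.zeros((600,800,3),np.uint8)
c[:325,:400]=r(S,(400,325)); c[:293,400:]=r(T,(400,293)); c[330:570,:320]=r(W,(320,240)); 
cv2.imwrite("pics/m1.png",cv2.convertScaleAbs(c,alpha=1.5)); cv2.imwrite("pics/S1.png",S);cv2.imwrite("pics/T1.png",T)
E
```

```text
5.9833 [0.55336504 0.13968952 0.14363216] [ 2.91051571e+00 -1.11175939e-03 -4.30271709e-02] [ 5.57361739 -2.04210394 -4.73107116] 19.98666822910309
```

View pics/m1.png

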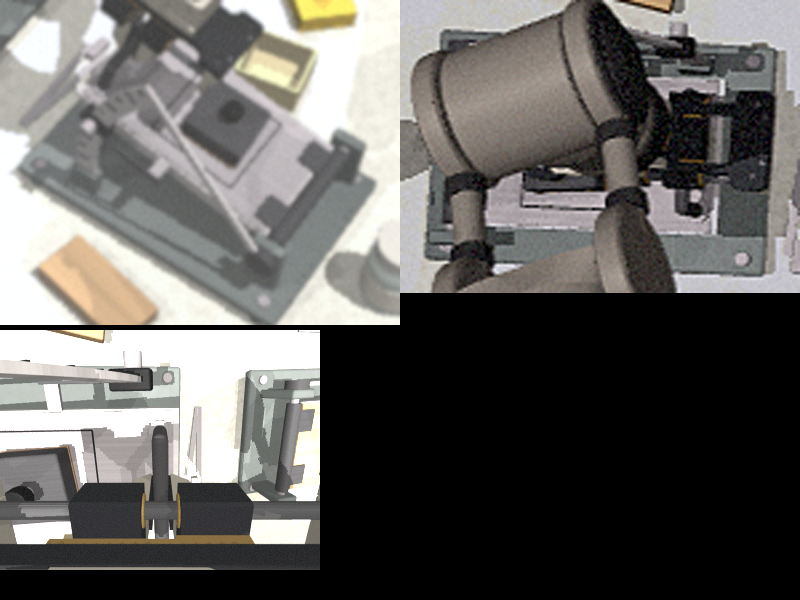

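Plate lifted to ~0.23 rad, and the sled still sits in its outline (scene ≈(232,120) in the mosaic). The wrist view shows the clip at about (130,378) at half scale. I'll enlarge the wrist view to refine the clip angle.

```bash
python3 - <<'E'
import cv2
r=lambda a,s:cv2.resize(a,None,fx=s,fy=s,interpolation=cv2.INTER_CUBIC)
w=cv2.imread("pics/wr.png"); cv2.imwrite("pics/d1.png",cv2.convertScaleAbs(r(w[50:240,0:400],2),alpha=1.2))
w=cv2.imread("pics/w1.png"); cv2.imwrite("pics/d2.png",cv2.convertScaleAbs(r(w[70:290,55:375],2.5),alpha=.8))
E
```

```text
(no output)
```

View pics/d1.png

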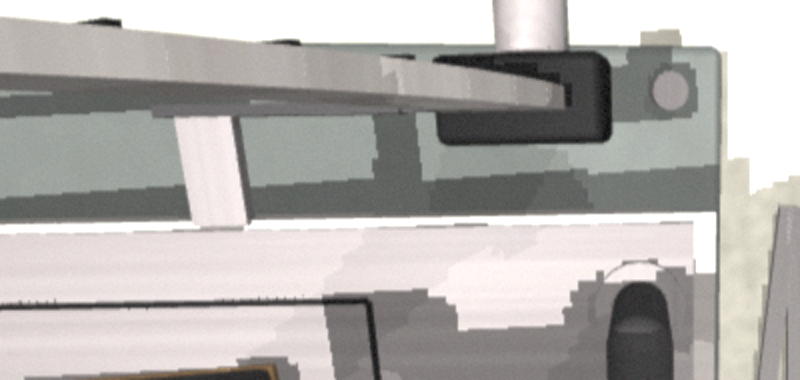

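View pics/d2.png

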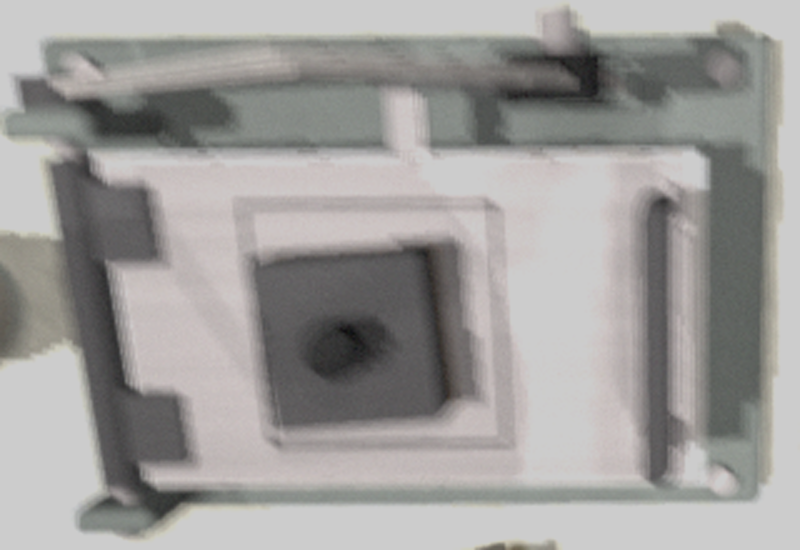

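```bash
cat > fit.py <<'E'
from h import *
m=camera_model("wrist");o=observe()
f=240/np.tan(np.radians(m["vfov"])/2)
yaw=-.043; ex=np.array([np.cos(yaw),np.sin(yaw),0]); ey=np.array([-np.sin(yaw),np.cos(yaw),0]); ez=np.array([0,0,1.])
H=np.array([.553,.1284,.07])+.218*ey
def P(x,u,h,th,d=np.zeros(3)):
    out=-ey*np.cos(th)+ez*np.sin(th); up=ey*np.sin(th)+ez*np.cos(th)
    return H+d+x*ex+u*out+h*up
def pj(p,k=0,w=np.zeros(3)):
    c=(m["world_to_cam"]@np.r_[p,1])[:3]; c=c+np.cross(w,c); a=np.array([c[0],-c[1]])/-c[2]; a=a*(1+k*(a@a))
    return np.array([m["cx"],m["cy"]])+f*a
th=np.pi-o["tool_rot"][0]
pts={"outline":((.047,.157,.003),(184,200)),"plate corner":((.065,.235,.003),(358.5,156)),"bar@":((.040,.218,.042),(320,None)),"stub":((.065,.110,.003),(109.5,163.5))}
if __name__=="__main__":
    print("theta",th)
    for n,(q,px) in pts.items(): print(n,pj(P(*q,th)).round(1),px)
    def res(v):
        d=np.array([v[0],v[1],0]);r=[]
        for q,px in pts.values():
            e=pj(P(*q,th,d),v[2]);r+=[e[0]-px[0]]+([e[1]-px[1]] if px[1] else [])
        return np.r_[r,v[:2]/.001,v[2]/.1]
    s=least_squares(res,[0,0,0]);print(s.x,s.fun.round(1));v=s.x
    for k,d in((0,np.zeros(3)),(v[2],np.array([v[0],v[1],0]))):
        for lab,u,h,xx,px in(("inner top edge",.180,.0065,.088,(218.5,49)),("outer top edge",.212,.0065,.088,(305,49))):
            for thc in(.29,.31,.33,.35,.37): print(lab,thc,pj(P(xx,u,h,thc,d),k).round(1),px)
E
python3 fit.py
```

```text
theta 0.23069273085049602
outline [183.9 194.7] (184, 200)
plate corner [360.2 153.4] (358.5, 156)
bar@ [320.7 232.8] (320, None)
stub [ 71.1 153.3] (109.5, 163.5)
[-6.40969710e-05  7.38738946e-04 -3.44523612e-01] [ 4.5 -2.9 -0.6 -0.6 -1.3 -2.1  3.5 -0.1  0.7 -3.4]
inner top edge 0.29 [219.7  94.6] (218.5, 49)
inner top edge 0.31 [216.3  94. ] (218.5, 49)
inner top edge 0.33 [212.6  93.4] (218.5, 49)
inner top edge 0.35 [208.6  92.7] (218.5, 49)
inner top edge 0.37 [204.2  91.9] (218.5, 49)
outer top edge 0.29 [302.9  94.3] (305, 49)
outer top edge 0.31 [301.3  93.6] (305, 49)
outer top edge 0.33 [299.3  92.8] (305, 49)
outer top edge 0.35 [297.   91.9] (305, 49)
outer top edge 0.37 [294.2  91. ] (305, 49)
inner top edge 0.29 [224.8 105.1] (218.5, 49)
inner top edge 0.31 [221.9 104.8] (218.5, 49)
inner top edge 0.33 [218.7 104.5] (218.5, 49)
inner top edge 0.35 [215.2 104.2] (218.5, 49)
inner top edge 0.37 [211.3 103.9] (218.5, 49)
outer top edge 0.29 [302.  101.6] (305, 49)
outer top edge 0.31 [300.4 100.9] (305, 49)
outer top edge 0.33 [298.4 100.3] (305, 49)
outer top edge 0.35 [296.2  99.6] (305, 49)
outer top edge 0.37 [293.6  98.9] (305, 49)
```

```bash
cat > fit2.py <<'E'
from fit import *
D=lambda u,v:(None if u is None else u/2, None if v is None else v/2+50)
base=[((.047,.157,.003),D(369,300)),((.065,.235,.003),D(717,212)),((.065,.150,.003),D(None,219)),((.047,.110,.003),D(None,304)),
 ((.040,.218,.042),D(640,None)),((.020,.157,.003),D(379,None)),((.030,.235,.003),D(719,None))]
clip=[((.088,.180,.0065),D(436,None)),((.088,.212,.0065),D(611,None)),((.096,.196,.0065),D(None,53)),((.080,.196,.0065),D(None,144))]
def go(kp,th,base,clip):
    def res(v):
        r=[]
        for L,a in((base,th),(clip,v[7])):
            for q,px in L:
                e=pj(P(*q,a,v[:3]),v[6],v[3:6]); r+=[e[i]-px[i] for i in(0,1) if px[i] is not None]
        return np.r_[r,v[:3]/.002,v[3:6]/.006,v[6]/kp]
    s=least_squares(res,np.r_[np.zeros(7),.32],x_scale=np.r_[[.001]*6,.1,.1]);J=s.jac;c=np.linalg.inv(J.T@J)
    print("clip",s.x[7].round(4),"+-",c[7,7]**.5,"v",s.x[:7].round(4),s.fun[:len(s.fun)-7].round(1))
if __name__=="__main__":
    for kp in(.001,.1,.3): go(kp,th,base,clip)
E
python3 fit2.py
```

```text
clip 0.2868 +- 0.00776388172212476 v [-0.0013  0.0004  0.001  -0.0023 -0.0018  0.0084 -0.    ] [-0.8  0.1  1.7  1.3 -0.6 -1.1  1.2  0.3 -0.7  1.2 -3.   0.5 -0.4]
clip 0.2881 +- 0.008919685074066186 v [-0.0012  0.0004  0.0013 -0.0023 -0.0015  0.0078 -0.018 ] [-0.7 -0.   1.8  1.2 -0.5 -1.   1.2  0.3 -0.7  1.2 -3.1  0.6 -0.5]
clip 0.2886 +- 0.009341820273925444 v [-0.0011  0.0004  0.0014 -0.0023 -0.0013  0.0076 -0.025 ] [-0.7 -0.   1.8  1.2 -0.5 -1.   1.2  0.3 -0.7  1.2 -3.1  0.7 -0.5]
```

```bash
python3 - <<'E'
from fit import *
import cv2, itertools
ms=camera_model("scene"); mt=camera_model("top")
c2=lambda u,v:np.array([u,v])/4.5+[315,245]; c1=lambda u,v:np.array([u,v])/5+[142,172]
obs=[((-.047,.157),(358,157),(255,183)),((-.047,.063),(497,237),None),((.047,.063),(405,350),None),((.047,.157),(262,262),None)]
off=np.array([c2(*p)-proj("",P(*q,.003,0),ms) for q,p,_ in obs]);print("scene off",off.round(2))
tob=[((.047,.063),(252,183)),((.047,.157),(462,195)),((-.047,.157),(448,400)),((-.047,.063),(238,388))]
offt=np.array([c1(*p)-proj("",P(*q,.003,0),mt) for q,p in tob]);print("top off",offt.round(2))
S=np.mean([cv2.imread("pics/scene0.png",0)],0);T=cv2.imread("pics/top0.png",0)
print(S[282:302,345:365].astype(int));
print(T[182:198,234:256].astype(int))
box=lambda th:[P(.088+a,.196+b,c,th) for a,b,c in itertools.product((-.008,.008),(-.016,.016),(-.0065,.0065))]
for n,m,of in(("scene",ms,off.mean(0)),("top",mt,offt.mean(0))):
    for t in(.26,.29,.32,.35):
        h=cv2.convexHull(np.float32([proj("",p,m)+of for p in box(t)]))[:,0]; M=cv2.moments(h); print(n,t,"centroid",round(M["m10"]/M["m00"],1),round(M["m01"]/M["m00"],1),"bbox",h.min(0),h.max(0))
E
```

```text
scene off [[ 2.42 -0.17]
 [ 1.39 -1.07]
 [ 1.86 -1.03]
 [ 2.53 -0.64]]
top off [[-0.06  1.91]
 [ 0.78  1.41]
 [ 1.26  1.43]
 [ 0.64  1.91]]
[[158 152 134 102  78  66  59  61  65  67  87 117 131 133 127 119 106  96
   94  85]
 [158 142 106  75  67  61  58  58  59  68  95 123 130 123 109  95  82  81
   85  83]
 [151 128  86  70  71  71  60  58  59  67  94 116 114  98  89  82  74  72
   80  84]
 [130  96  71  70  83  80  62  56  60  68  85  97  90  83  84  83  79  73
   76  84]
 [ 98  70  72  84  91  79  63  56  61  68  79  83  75  73  78  84  82  83
   81  84]
 [ 72  69  84  93  89  69  56  57  66  77  83  85  78  73  71  78  83  85
   85  85]
 [ 71  80  92  92  74  60  57  64  74  80  81  85  84  78  72  73  78  84
   85  86]
 [ 85  93  88  75  60  56  61  71  81  80  79  81  85  85  80  74  78  84
   85  86]
 [115 108  79  56  54  57  61  71  81  83  81  82  86  86  84  85  84  87
   86  91]
 [142 124  81  54  55  60  56  62  71  80  82  84  86  87  84  85  87  90
   99 107]
 [145 124  94  75  79  81  74  64  61  69  79  86  86  86  84  86  91 104
  117 127]
 [131 125 116 103 109 114
[... 2169 characters left out ...]
  64  69  65  60  73  77  83  89  85  86
   74  74  72  78]]
scene 0.26 centroid 352.9 295.5 bbox [345.0246  287.81152] [360.78656 303.16318]
scene 0.29 centroid 353.5 294.4 bbox [345.62952 286.64746] [361.47037 302.12286]
scene 0.32 centroid 354.2 293.3 bbox [346.30106 285.52826] [362.21063 301.1199 ]
scene 0.35 centroid 355.0 292.3 bbox [347.0394  284.45532] [363.00726 300.15543]
top 0.26 centroid 247.9 191.2 bbox [239.78123 186.93538] [255.98824 195.48587]
top 0.29 centroid 246.9 190.7 bbox [238.78159 186.49323] [255.0684  195.00948]
top 0.32 centroid 245.9 190.3 bbox [237.70688 186.0467 ] [254.05818 194.52623]
top 0.35 centroid 244.8 189.8 bbox [236.55734 185.59622] [252.95737 194.0365 ]
```

```bash
cat > ov.py <<'E'
from fit import *
import cv2, itertools
E=list(itertools.combinations(range(8),2)); C=list(itertools.product((0,1),repeat=3)); E=[(i,j) for i,j in E if sum(a!=b for a,b in zip(C[i],C[j]))==1]
def tile(img,n,m,of,ctr,th,s=9,w=44):
    x0,y0=ctr[0]-w//2,ctr[1]-15; a=cv2.resize(img[y0:y0+33,x0:x0+w],None,fx=s,fy=s,interpolation=cv2.INTER_CUBIC)
    a=cv2.convertScaleAbs(a,alpha=1.6)
    if th is not None:
        b=[P(.080+.016*c[0],.180+.032*c[1],-.0065+.013*c[2],th) for c in C]
        q=[((proj("",p,m)+of-[x0,y0]+.5)*s).astype(int) for p in b]
        for i,j in E: cv2.line(a,tuple(q[i].tolist()),tuple(q[j].tolist()),(0,0,255) if C[i][1]==0==C[j][1] else (0,255,0),1)
    return a
E
python3 - <<'E'
from ov import *
S=cv2.imread("pics/scene0.png");T=cv2.imread("pics/top0.png");ms=camera_model("scene");mt=camera_model("top")
os_=np.array([2.2,-.6]);ot=np.array([.75,1.6])
R=[np.hstack([tile(S,"",ms,os_,(354,291),t) for t in a]) for a in((None,.34),)]+[np.hstack([tile(S,"",ms,os_,(354,291),.29),tile(T,"",mt,ot,(246,190),.34)])]
cv2.imwrite("pics/ov.png",np.vstack(R))
E
```

```text
(no output)
```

View pics/ov.png

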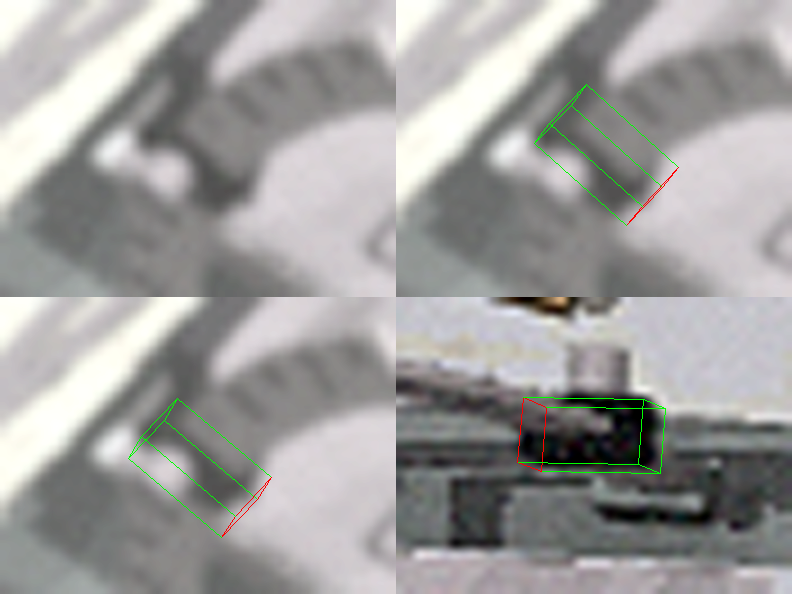

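The overlay puts the clip near 0.34 rad in the scene and top views; the single wrist fit gave about 0.29. I'll raise to ~0.28, which is below both values, and track the clip in the wrist camera at several known angles.

Call:
step_arm:
  commands:
    - [0.0,0,0.04,0.1,-0.005,0,0]
    - [0.0,0,0.12,0.31,-0.015,0.001,0]
    - [0.0,0,0.19,0.52,-0.025,0.001,0]
    - [0.0,0,0.27,0.72,-0.035,0.001,0]
    - [0.0,0,0.31,0.82,-0.04,0.002,0]

```text
time: 6.55
tool_pos: [0.5534, 0.1428, 0.1519]
tool_rot: [2.87, -0.001, -0.043]
contact_force: [6.2, -2.0, -4.0]
opening: 0.0113
grip_force: 20.0
```

```bash
cat > cl.py <<'E'
from h import *
import cv2
def clip(w):
    g=cv2.cvtColor(w,cv2.COLOR_BGR2GRAY)[60:140,150:340].astype(float)
    m=(g<45).astype(np.uint8); n,l,s,c=cv2.connectedComponentsWithStats(m)
    i=1+np.argmax(s[1:,4]); x,y,ww,hh,a=s[i]
    return x+150,y+60,x+ww+150,y+hh+60,a
E
python3 - <<'E'
from cl import *
o=observe();print(o["time"],o["tool_pos"],o["tool_rot"],o["contact_force"])
w=read_camera("wrist")[...,::-1].copy();cv2.imwrite("pics/wr2.png",w)
for n in("wr","wr2"):
    w=cv2.imread(f"pics/{n}.png");print(n,clip(w))
g=cv2.imread("pics/wr.png",0).astype(int)
print(g[112,205:320]); print(g[70:130,260])
g=cv2.imread("pics/wr2.png",0).astype(int)
print(g[112,205:320]); print(g[70:130,260])
E
```

```text
6.55 [0.55340836 0.14278474 0.15185815] [ 2.87046812e+00 -1.09632525e-03 -4.31718442e-02] [ 6.16338842 -2.03044785 -4.02484381]
wr (np.int32(218), np.int32(76), np.int32(306), np.int32(122), np.int32(987))
wr2 (np.int32(225), np.int32(78), np.int32(308), np.int32(122), np.int32(772))
[ 80  82  91 129 135 134 137 136 137 136 135 137 130  71  40  39  42  43
  47  49  46  50  51  46  50  44  53  47  46  48  51  48  46  48  45  48
  45  48  50  47  53  46  49  50  51  48  47  53  51  49  52  51  52  50
  49  53  54  51  50  52  52  53  55  52  55  54  55  54  57  55  56  57
  55  58  58  58  57  56  58  57  59  56  55  54  58  56  58  59  52  60
  59  60  52  45  41  33  32  23  15  19  46 114 144 149 152 149 149 148
 150 147 145 150 146 144 145]
[216 218 219 215 187 125  60  34  35  49  48  36  33  26  29  28  34  46
 103 125 126 125 125 124 124 126 125 128 125 124 127 120 104  87  82  68
  53  53  51  54  52  53  53  56  51  51  52  50  44  40  35  39  86 118
 127 128 127 126 127 127]
[130 134 136 136 136 138 133 134 136 133 136 135 133 132 132 136 135 131
 128  91  42  38  45  51  49  52  49  49  50  46  50  50  54  51  53  47
  52  50  51  53  51  50  49  50  50  54  52  52  49  53  53  50  49  51
  48  53  54  55  51  53  53  56  55  49  50  53  55  56  53  54  55  53
  52  56  51  60  59  56  55  58  56  56  57  57  55  55  57  55  61  61
  57  61  58  58  61  52  53  48  39  33  29  25  43 115 144 147 145 147
 147 149 147 148 145 144 149]
[175 175 174 173 176 176 171 128  69  43  38  45  42  36  28  31  20  50
 115 135 137 138 139 139 138 141 137 135 138 136 136 128 112  90  84  79
  63  55  55  47  52  51  53  51  52  54  53  47  43  38  29  49 113 130
 130 124 127 125 125 125]
```

```bash
cat > fit3.py <<'E'
from fit import *
import itertools, sys
D=lambda u,v:(None if u is None else u/2, None if v is None else v/2+50)
base=[((.047,.157,.003),D(369,300)),((.065,.235,.003),D(717,212)),((.065,.150,.003),D(None,219)),((.047,.110,.003),D(None,304)),
 ((.040,.218,.042),D(640,None)),((.020,.157,.003),D(379,None)),((.030,.235,.003),D(719,None))]
T0=.2307  # work in plate frame: camera rigid to plate; build camera pose relative to the plate from the current state
obs={.2307:(218.2,75.6,306,121.9),.2711:(224.4,77.6,307.9,121.6)}
thn=np.pi-o["tool_rot"][0]
C=list(itertools.product((.080,.096),(.180,.212),(-.0065,.0065)))
def box(v,delta):
    q=np.array([pj(P(*c,thn+delta,v[:3]),v[6],v[3:6]) for c in C]); return np.r_[q.min(0),q.max(0)]
def go(kp,sp=.002,sr=.006,verbose=1):
    def res(v):
        r=[]
        for q,px in base:
            e=pj(P(*q,thn,v[:3]),v[6],v[3:6]); r+=[e[i]-px[i] for i in(0,1) if px[i] is not None]
        for t,b in obs.items(): r+=list((box(v,v[7]-t)-b))
        return np.r_[r,v[:3]/sp,v[3:6]/sr,v[6]/kp]
    s=least_squares(res,np.r_[np.zeros(7),.32],x_scale=np.r_[[.001]*6,.1,.1]);c=np.linalg.inv(s.jac.T@s.jac)
    print("clip",s.x[7].round(4),"+-",(c[7,7]**.5).round(4),s.x[:7].round(4),s.fun[:-7].round(1))
if __name__=="__main__":
    for kp,sp in((.001,.002),(.1,.002),(.3,.005),(.3,.02)): go(kp,sp,.006 if sp<.004 else .02)
E
python3 fit3.py
```

```text
clip 0.2807 +- 0.0073 [-0.0008  0.0009  0.0008 -0.0034 -0.0046  0.0104 -0.    ] [-0.7 -0.2  1.5  0.5 -0.8 -1.1  1.   0.5 -0.7 -0.   0.5 -0.  -0.2 -0.5
  0.9 -1.2  0.2]
clip 0.2862 +- 0.0099 [-0.0006  0.001   0.0015 -0.0034 -0.0036  0.009  -0.0506] [-0.5 -0.5  1.6  0.3 -0.7 -1.   0.9  0.5 -0.7 -0.1  0.6 -0.2 -0.2 -0.5
  1.  -1.2  0.2]
clip 0.2789 +- 0.0151 [ 0.0008  0.0021  0.0012 -0.0105 -0.0116  0.012  -0.0289] [-0.6 -0.1  1.6 -0.1 -0.5 -0.5  0.4  0.7 -0.3  0.1  0.1 -0.3 -0.2 -0.4
  0.8 -1.3  0.3]
clip 0.2796 +- 0.0159 [ 0.0009  0.0024  0.0014 -0.0109 -0.0124  0.0114 -0.04  ] [-0.6 -0.1  1.6 -0.1 -0.4 -0.4  0.3  0.6 -0.2  0.1  0.1 -0.3 -0.2 -0.3
  0.8 -1.3  0.3]
```

```bash
python3 - <<'E'
from fit import *
import cv2
from scipy.ndimage import map_coordinates as mc
S=cv2.imread("pics/scene0.png",0).astype(float); ms=camera_model("scene")
deg=np.arange(0,56,1.0)
print("deg",deg[::5])
for of in([1.8,-1.0],):
  for x in(.091,):
    for r in(.182,.188,.194,.200,.206):
        q=np.array([proj("",P(x,r,0,np.radians(d)),ms)+of for d in deg])
        if r==.194: print(q[::5].round(1).tolist())
        v=mc(S,[q[:,1],q[:,0]],order=3); print(x,r); print(v.astype(int).tolist())
E
```

```text
deg [ 0.  5. 10. 15. 20. 25. 30. 35. 40. 45. 50. 55.]
0.091 0.182
[79, 80, 79, 77, 75, 75, 75, 75, 78, 79, 80, 84, 89, 93, 96, 93, 87, 81, 73, 64, 60, 64, 72, 83, 95, 107, 117, 125, 128, 128, 129, 129, 128, 128, 127, 127, 132, 132, 130, 130, 132, 132, 130, 129, 128, 125, 114, 98, 101, 123, 138, 137, 134, 130, 121, 111]
0.091 0.188
[85, 84, 86, 86, 85, 84, 84, 83, 84, 85, 84, 84, 81, 77, 68, 57, 52, 50, 51, 52, 58, 70, 78, 81, 83, 83, 84, 86, 86, 87, 87, 86, 85, 86, 86, 85, 86, 88, 86, 86, 88, 89, 87, 87, 88, 88, 87, 87, 101, 127, 138, 138, 133, 134, 133, 132]
[[349.5, 307.5], [350.0, 303.5], [351.0, 299.9], [352.6, 296.5], [354.6, 293.4], [357.2, 290.8], [360.2, 288.5], [363.8, 286.7], [367.9, 285.3], [372.4, 284.4], [377.4, 284.0], [382.9, 284.1]]
0.091 0.194
[76, 82, 85, 86, 85, 84, 84, 84, 81, 76, 74, 78, 82, 84, 81, 81, 79, 68, 58, 52, 57, 69, 80, 86, 85, 86, 86, 85, 82, 75, 72, 77, 82, 85, 84, 84, 84, 84, 83, 78, 73, 80, 82, 83, 85, 86, 83, 86, 105, 130, 141, 137, 132, 131, 131, 132]
0.091 0.2
[74, 80, 84, 81, 72, 74, 79, 81, 78, 75, 76, 88, 106, 123, 129, 130, 129, 115, 90, 66, 61, 71, 81, 82, 79, 79, 82, 85, 80, 73, 71, 77, 84, 82, 76, 71, 77, 83, 83, 79, 73, 76, 83, 84, 78, 72, 76, 86, 106, 133, 141, 134, 130, 131, 132, 133]
0.091 0.206
[79, 80, 80, 76, 73, 77, 80, 81, 78, 75, 75, 86, 104, 118, 118, 111, 97, 78, 63, 57, 59, 64, 67, 69, 70, 72, 73, 75, 83, 94, 101, 102, 100, 101, 99, 96, 94, 95, 99, 98, 93, 92, 97, 97, 96, 92, 92, 99, 109, 131, 138, 133, 133, 133, 133, 133]
```

```bash
cat > prof.py <<'E'
from fit import *
import cv2
from scipy.ndimage import map_coordinates as mc
ms=camera_model("scene")
S=np.mean([cv2.cvtColor(read_camera("scene"),cv2.COLOR_RGB2GRAY).astype(float) for _ in range(4)],0)
deg=np.arange(5,32,1.0); print("theta deg",np.degrees(np.pi-o["tool_rot"][0])); print("deg  ",deg.astype(int).tolist())
for r in(.12,.14,.16,.17,.176,.182,.188,.194,.200):
    q=np.array([proj("",P(.091 if r>.18 else .088,r,0,np.radians(d)),ms)+[1.8,-1.0] for d in deg])
    print(r,mc(S,[q[:,1],q[:,0]],order=3).astype(int).tolist())
E
python3 prof.py
sed -i 's/(-.0065,.0065)))/(-.0025,.0025)))/' fit3.py; python3 fit3.py
```

```text
theta deg 15.546815655236859
deg   [5, 6, 7, 8, 9, 10, 11, 12, 13, 14, 15, 16, 17, 18, 19, 20, 21, 22, 23, 24, 25, 26, 27, 28, 29, 30, 31]
0.12 [65, 65, 65, 65, 65, 64, 62, 59, 57, 57, 62, 71, 83, 94, 103, 108, 109, 109, 107, 104, 102, 99, 96, 92, 88, 85, 87]
0.14 [63, 62, 62, 61, 60, 60, 59, 57, 56, 56, 58, 60, 62, 62, 60, 59, 59, 60, 63, 68, 74, 80, 83, 85, 90, 99, 105]
0.16 [61, 61, 63, 64, 65, 64, 63, 61, 58, 57, 60, 64, 64, 63, 61, 60, 60, 62, 66, 72, 77, 82, 88, 100, 110, 113, 114]
0.17 [66, 66, 65, 65, 64, 62, 60, 60, 59, 60, 62, 63, 62, 61, 60, 60, 61, 64, 69, 73, 76, 80, 90, 101, 105, 108, 112]
0.176 [64, 62, 62, 62, 62, 60, 60, 59, 58, 59, 60, 60, 58, 57, 57, 56, 58, 63, 69, 74, 78, 85, 99, 108, 110, 112, 116]
0.182 [75, 73, 71, 68, 67, 66, 66, 65, 63, 58, 53, 50, 48, 48, 46, 46, 48, 51, 56, 62, 67, 73, 82, 91, 97, 101, 106]
0.188 [86, 86, 86, 86, 86, 86, 85, 82, 77, 67, 55, 48, 46, 45, 46, 55, 68, 80, 84, 85, 86, 85, 86, 86, 85, 85, 85]
0.194 [86, 85, 85, 83, 78, 75, 78, 82, 83, 83, 81, 76, 66, 54, 48, 55, 69, 81, 85, 86, 85, 86, 85, 82, 74, 71, 77]
0.2 [75, 81, 84, 80, 76, 77, 90, 111, 128, 134, 132, 126, 110, 85, 60, 57, 70, 81, 83, 80, 79, 82, 84, 80, 72, 70, 78]
clip 0.2999 +- 0.0075 [-0.001   0.0007  0.0011 -0.003  -0.004   0.0092 -0.    ] [-0.7 -0.1  2.   0.7 -0.8 -1.1  1.3  0.5 -0.4  0.4  0.5 -1.4 -0.3 -0.2
  0.9 -1.7  0. ]
clip 0.301 +- 0.0098 [-0.0009  0.0007  0.0013 -0.003  -0.0038  0.0089 -0.0113] [-0.6 -0.2  2.   0.7 -0.8 -1.1  1.3  0.5 -0.4  0.4  0.5 -1.5 -0.3 -0.1
  0.9 -1.7  0. ]
clip 0.288 +- 0.0148 [-0.0003  0.002   0.0001 -0.0069 -0.0133  0.0136  0.0586] [-0.8  0.4  1.8  0.4 -0.6 -0.6  0.8  0.9 -0.   0.6  0.1 -1.4 -0.4 -0.1
  0.6 -1.8  0.1]
clip 0.2873 +- 0.0154 [-0.0005  0.0022  0.0002 -0.0056 -0.0144  0.0134  0.0588] [-0.8  0.4  1.9  0.4 -0.6 -0.6  0.7  0.9  0.   0.6  0.1 -1.4 -0.4 -0.1
  0.6 -1.8  0.1]
```

Call:
step_arm:
  commands:
    - [0.0,0,0.04,0.1,-0.005,0,0]
    - [0.0,0,0.12,0.3,-0.015,0.001,0]
    - [0.0,0,0.2,0.51,-0.025,0.001,0]
    - [0.0,0,0.29,0.71,-0.035,0.001,0]
    - [0.0,0,0.37,0.91,-0.045,0.002,0]

```text
time: 7.22
tool_pos: [0.5535, 0.1466, 0.1608]
tool_rot: [2.826, -0.001, -0.043]
contact_force: [5.9, -0.2, -3.8]
opening: 0.0113
grip_force: 20.0
```

Call:
step_arm:
  commands:
    - [0.0,0,0.03,0.06,-0.003,0,0]
    - [0.0,0,0.05,0.12,-0.006,0,0]
    - [0.0,0,0.05,0.12,-0.006,0,0]
    - [0.0,0,0.05,0.12,-0.006,0,0]
    - [0.0,0,0.05,0.12,-0.006,0,0]

```text
time: 7.63
tool_pos: [0.5535, 0.1471, 0.1619]
tool_rot: [2.82, -0.001, -0.043]
contact_force: [6.5, -0.8, -4.0]
opening: 0.0109
grip_force: 20.0
```

```bash
python3 prof.py; python3 - <<'E'
from fit import *
import cv2
W=np.mean([read_camera("wrist")[...,::-1].astype(float) for _ in range(3)],0).astype(np.uint8);cv2.imwrite("pics/wr3.png",W)
S=np.mean([read_camera("scene")[...,::-1].astype(float) for _ in range(4)],0).astype(np.uint8);cv2.imwrite("pics/sc3.png",S)
g=W.mean(2).astype(int);print(g[112,215:320].tolist());print(g[70:130,265].tolist())
r=lambda a,s:cv2.resize(a,s,interpolation=cv2.INTER_CUBIC)
c=np.zeros((600,800,3),np.uint8)
c[:300]=r(W[60:150,100:340],(800,300)); c[300:,:400]=r(S[270:320,325:392],(400,300)); c[300:,400:]=r(S[250:350,320:453],(400,300))
cv2.imwrite("pics/m3.png",cv2.convertScaleAbs(c,alpha=1.5))
print(o["tool_pos"],o["contact_force"],o["time"])
E
```

```text
theta deg 18.40211997050528
deg   [5, 6, 7, 8, 9, 10, 11, 12, 13, 14, 15, 16, 17, 18, 19, 20, 21, 22, 23, 24, 25, 26, 27, 28, 29, 30, 31]
0.12 [65, 64, 64, 64, 64, 64, 64, 63, 62, 60, 58, 55, 55, 60, 70, 82, 93, 102, 106, 105, 101, 97, 93, 89, 85, 82, 80]
0.14 [62, 61, 61, 60, 60, 60, 60, 60, 60, 59, 56, 55, 55, 58, 61, 63, 62, 61, 59, 59, 62, 64, 69, 75, 80, 82, 85]
0.16 [62, 62, 64, 65, 65, 65, 66, 66, 65, 64, 60, 57, 57, 60, 64, 65, 64, 63, 62, 62, 66, 71, 75, 78, 82, 90, 101]
0.17 [70, 68, 66, 65, 64, 63, 62, 61, 60, 60, 59, 59, 60, 62, 62, 62, 61, 60, 60, 61, 64, 70, 74, 77, 83, 95, 106]
0.176 [64, 62, 61, 60, 60, 60, 59, 60, 59, 57, 56, 56, 57, 59, 58, 57, 57, 56, 56, 58, 64, 71, 74, 78, 87, 100, 109]
0.182 [75, 74, 71, 68, 66, 66, 66, 65, 62, 58, 54, 50, 49, 49, 48, 47, 49, 52, 53, 54, 57, 62, 69, 75, 78, 82, 92]
0.188 [86, 86, 85, 86, 86, 86, 85, 82, 77, 67, 56, 47, 45, 45, 47, 56, 69, 80, 85, 86, 85, 85, 86, 86, 86, 86, 86]
0.194 [86, 85, 85, 83, 78, 76, 79, 82, 83, 83, 82, 77, 66, 54, 48, 55, 70, 81, 86, 86, 86, 85, 84, 81, 74, 72, 78]
0.2 [74, 81, 84, 81, 76, 78, 89, 106, 
[... 176 characters left out ...]
, 54, 54, 55, 52, 55, 52, 53, 54, 54, 54, 54, 54, 54, 54, 54, 55, 54, 54, 55, 54, 53, 54, 55, 53, 54, 54, 54, 54, 53, 56, 54, 55, 56, 56, 56, 55, 55, 55, 55, 52, 55, 57, 55, 55, 56, 56, 54, 54, 58, 56, 56, 59, 58, 57, 58, 57, 57, 59, 57, 56, 58, 57, 57, 59, 59, 59, 58, 58, 49, 41, 35, 26, 34, 86, 138, 143, 143, 143, 140, 142, 144, 145, 145, 146]
[176, 173, 176, 173, 175, 173, 175, 178, 173, 144, 90, 44, 35, 44, 48, 37, 26, 38, 58, 111, 131, 133, 132, 134, 132, 133, 133, 133, 132, 133, 131, 128, 115, 94, 82, 81, 76, 63, 54, 53, 54, 55, 56, 54, 54, 55, 57, 50, 48, 42, 31, 49, 118, 137, 130, 124, 127, 127, 128, 129]
[0.55349441 0.14710565 0.16188502] [ 6.04458399  0.15203034 -4.15419966] 7.8333
```

View pics/m3.png

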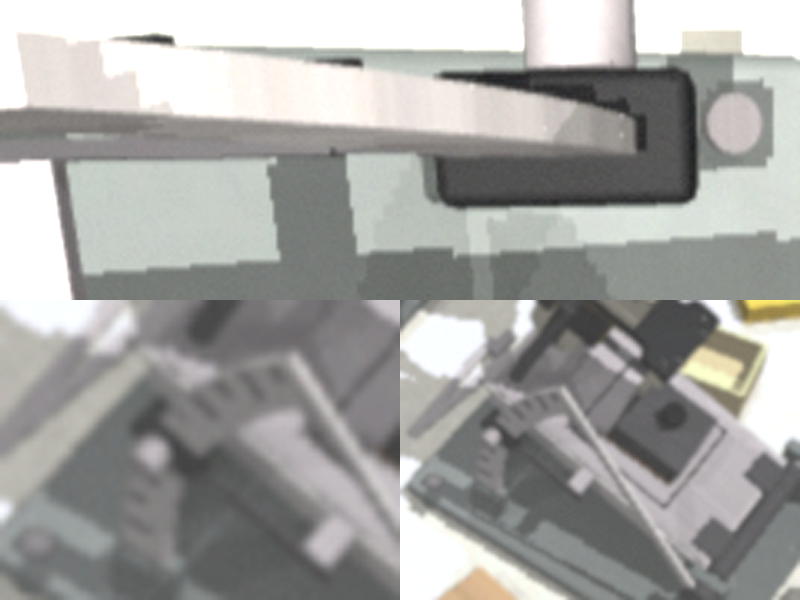

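```bash
sed -i 's/^obs=.*/obs={.2307:(218.2,75.6,306,121.9),.2711:(224.4,77.6,307.9,121.6),.3212:(230.6,80.1,309.0,121.5)}/' fit3.py
cat >> fit3.py <<'E'
    print("free clip size/offset, top-rim silhouette")
    for hh in(.0025,.0065):
      for sz in(.0005,.002):
        def res(v):
            r=[]
            for q,px in base:
                e=pj(P(*q,thn,v[:3]),v[6],v[3:6]); r+=[(e[i]-px[i]) for i in(0,1) if px[i] is not None]
            for t,b in obs.items():
                CC=[(x,u,h) for x in(.088-.008-v[8],.088+.008+v[8]) for u in(.180+v[9],.212+v[10]) for h in(-hh,hh)]
                q=np.array([pj(P(*c,thn+v[7]-t,v[:3]),v[6],v[3:6]) for c in CC]); r+=list((np.r_[q.min(0),q.max(0)]-b)/.5)
            return np.r_[r,v[:3]/.002,v[3:6]/.006,v[6]/.1,v[8:]/sz]
        s=least_squares(res,np.r_[np.zeros(7),.32,0,0,0],x_scale=np.r_[[.001]*6,.1,.1,.001,.001,.001]);c=np.linalg.inv(s.jac.T@s.jac)
        print(hh,sz,"clip",s.x[7].round(4),"+-",(c[7,7]**.5).round(4),s.x.round(4),s.fun[:-10].round(1))
E
python3 fit3.py
```

```text
clip 0.302 +- 0.007 [-0.0011  0.001   0.0013 -0.0028 -0.0052  0.0074 -0.    ] [-0.4 -0.3  2.4  0.8 -1.  -1.4  1.6  0.7 -0.   0.5  0.2 -1.1 -0.5 -0.
  0.7 -1.3 -0.1 -0.7  0.9 -1.7  0.1]
clip 0.3034 +- 0.0094 [-0.001   0.001   0.0015 -0.0027 -0.0049  0.0071 -0.0139] [-0.4 -0.3  2.4  0.8 -0.9 -1.4  1.6  0.7 -0.   0.5  0.3 -1.2 -0.5 -0.
  0.7 -1.4 -0.1 -0.7  1.  -1.6  0.1]
clip 0.2917 +- 0.0131 [-0.0007  0.0028  0.0008 -0.0043 -0.0167  0.0099  0.0355] [-0.5  0.2  2.5  0.5 -0.7 -0.9  0.7  1.   0.4  0.6 -0.  -1.1 -0.5  0.1
  0.5 -1.4 -0.  -0.7  0.7 -1.7  0.2]
clip 0.291 +- 0.0134 [-0.001   0.0032  0.001  -0.0025 -0.0181  0.0095  0.0312] [-0.5  0.2  2.5  0.5 -0.7 -0.9  0.6  1.   0.5  0.6  0.  -1.2 -0.4  0.1
  0.5 -1.4 -0.1 -0.6  0.7 -1.7  0.1]
free clip size/offset, top-rim silhouette
0.0025 0.0005 clip 0.3132 +- 0.0086 [-1.100e-03  1.200e-03  1.600e-03 -2.000e-04 -4.100e-03  7.600e-03
 -5.650e-02  3.132e-01  1.000e-04  5.000e-04  9.000e-04] [-0.4 -0.6  1.8  0.2 -0.9 -1.2  0.9  0.6 -0.6  0.5 -0.6 -0.1 -0.4 -0.
  0.4 -0.2  0.3 -1.   0.9 -0.4  0.6]
0.0025 0.002 clip 0.3239 +- 0.0097 [-0.0013  0.001   0.0012  0.0004 -0.0026  0.0101 -0.0531  0.3239 -0.
  0.0013  0.0014] [-0.7 -0.4  1.   0.2 -0.5 -0.7  0.5  0.4 -1.1  0.2 -0.7 -0.3 -0.4  0.1
  0.3  0.   0.2 -0.3  0.8  0.2  0.5]
0.0065 0.0005 clip 0.3047 +- 0.0087 [-1.000e-03  1.400e-03  1.900e-03 -2.000e-04 -4.400e-03  6.200e-03
 -9.560e-02  3.047e-01  1.000e-04  9.000e-04  5.000e-04] [-0.1 -0.9  1.7  0.1 -0.8 -1.2  0.7  0.7 -0.7 -0.2 -0.7  1.2 -0.4 -0.1
  0.4 -0.1  0.3 -0.3  1.  -1.7  0.7]
0.0065 0.002 clip 0.3181 +- 0.0098 [-1.300e-03  1.100e-03  1.400e-03  6.000e-04 -2.700e-03  8.800e-03
 -7.940e-02  3.181e-01 -1.000e-04  1.900e-03  1.000e-03] [-0.4 -0.5  1.   0.3 -0.4 -0.7  0.4  0.6 -1.2 -0.7 -0.8  0.8 -0.5  0.1
  0.3  0.   0.2  0.6  0.9 -1.   0.5]
```

The mosaic shows the sled still inside its outline and the needle under the arc, just short of the clip (needle tip ≈(345,156), clip edge ≈(437,140)). The two camera estimates now nearly agree: wrist ≈0.32, scene quadrant ticks ≈0.33. I'll nudge to 0.325 and hold.

Call:
step_arm:
  commands:
    - [0.0,0,0.02,0.04,-0.002,0,0]
    - [0.0,0,0.04,0.08,-0.004,0,0]
    - [0.0,0,0.04,0.08,-0.004,0,0]
    - [0.0,0,0.04,0.08,-0.004,0,0]
    - [0.0,0,0.04,0.08,-0.004,0,0]

```text
time: 8.6
tool_pos: [0.5535, 0.1475, 0.1627]
tool_rot: [2.816, -0.002, -0.043]
contact_force: [6.5, -0.2, -4.6]
opening: 0.0107
grip_force: 20.0
```

```bash
python3 - <<'E'
from cell import *
import numpy as np
o=observe();print(np.pi-o["tool_rot"][0],o["tool_pos"],o["contact_force"],o["grip_force"],abs(o["qvel"]).max())
print(hand_in())
E
```

```text
0.3251709454323768 [0.55353499 0.1474727  0.16270311] [ 6.52471791 -0.2365894  -4.63807047] 19.986010193824768 0.0019322930749466546
the job is handed in; nothing more can be done
None
```

I lifted the left plate, the one with the sled, to 0.325 rad and handed in still gripping its handle; the clip setting is only estimated (0.30–0.34 rad depending on the camera), so the needle match is not confirmed, but the sled was still inside its outline when last seen at 0.321 rad.

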